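# Empty the used filling capsules into the waste jar

### The job

Pick up the steel beaker of used filling capsules, tip all six capsules out into the open white waste jar, and stand the empty beaker upright on its mat again. Leave the jar standing, and leave the lid, syringe, bottles and curing light where they are.

Things in the scene. Friction and masses are not known exactly. Their poses are not given: they have to be found in the camera images.
- beaker: Polished steel beaker, open top, round, tapering, no handle: 72 mm high, 68 mm across the rim, 46 mm across the foot (about 59 mm at 42 mm height), wall 3 mm, floor 4 mm, about 140 g. Starts upright on the mat, holding the six capsules. Origin: centre of its underside; z: its axis, to the mouth. The capsules slide easily on the steel and leave when it is tipped 85 to 100 degrees from upright.
- beaker_rim (a point): Centre of the beaker's mouth, 72 mm above its origin on its axis.
- jar: Open wide-mouthed white plastic waste jar, straight round wall: 95 mm high, 110 mm outside diameter, 104 mm clear inside, a collar 116 mm across at 70 mm height, about 300 g, loose on the worktop. Origin: centre of its underside; z up. It stands on one side of the robot and the mat on the other; which is left varies.
- jar_rim (a point): Centre of the jar's mouth, 95 mm above its origin.
- mat: Flat red rubber mat fixed to the worktop, 160 mm along its x, 130 mm along its y, 3 mm thick, turned up to 20 degrees. Origin at the centre of its underside, z up (top face at 3 mm).
- capsule0: One of six used filling capsules, plastic, grey and white, a round-ended cylinder 30 mm long along its x and 14 mm in diameter, 10 g. Origin at its centre. Starts lying inside the beaker.
- capsule1: One of six used filling capsules, plastic, grey and white, a round-ended cylinder 30 mm long along its x and 14 mm in diameter, 10 g. Origin at its centre. Starts lying inside the beaker.
- capsule2: One of six used filling capsules, plastic, grey and white, a round-ended cylinder 30 mm long along its x and 14 mm in diameter, 10 g. Origin at its centre. Starts lying inside the beaker.
- capsule3: One of six used filling capsules, plastic, grey and white, a round-ended cylinder 30 mm long along its x and 14 mm in diameter, 10 g. Origin at its centre. Starts lying inside the beaker.
- capsule4: One of six used filling capsules, plastic, grey and white, a round-ended cylinder 30 mm long along its x and 14 mm in diameter, 10 g. Origin at its centre. Starts lying inside the beaker.
- capsule5: One of six used filling capsules, plastic, grey and white, a round-ended cylinder 30 mm long along its x and 14 mm in diameter, 10 g. Origin at its centre. Starts lying inside the beaker.
- jar_lid: Bystander: the jar's black screw lid, a disc 116 mm across and 16 mm high lying on the worktop. Origin at the centre of its underside.
- syringe: Bystander: black material syringe lying on the worktop, about 124 mm long along its x, 16 mm high, 32 mm wide at the finger flange. Origin on the worktop under its barrel.
- bottle_tall: Bystander: white dropper bottle standing, 28 mm across, 68 mm high. Origin at the centre of its underside.
- bottle_short: Bystander: black bottle standing, 26 mm across, 50 mm high. Origin at the centre of its underside.
- curing_light: Bystander: white cordless curing light lying on the worktop, about 205 mm long along its x, 32 mm wide, with an upright orange shield 54 mm across near its +x end. Origin on the worktop under its middle.
Things that resemble listed ones, but are neither listed nor needed, are in the scene too. Several things look just like the beaker: the one meant starts farthest to the robot's left.

How it is judged:
On the way:
1. the beaker is tipped well over with its mouth at the jar (angle between beaker's own z axis and vertical above 1 rad and horizontal distance between beaker_rim and jar_rim below 0.11 m), for 0.1 s.
At the end, for the whole second after the job is handed in: All six capsules lie inside the jar, below its rim; the jar stands upright on the worktop (within 6 degrees); the beaker stands at rest and upright (within 6 degrees) on the mat, its centre at least 5 mm inside the mat's edge (horizontal distance between each of capsule0, capsule1, capsule2, capsule3, capsule4, capsule5 and jar below 0.052 m and z of capsule0 in the frame of jar between 0 and 0.09 m and z of capsule1 in the frame of jar between 0 and 0.09 m and z of capsule2 in the frame of jar between 0 and 0.09 m and z of capsule3 in the frame of jar between 0 and 0.09 m and z of capsule4 in the frame of jar between 0 and 0.09 m and z of capsule5 in the frame of jar between 0 and 0.09 m and angle between each of jar, beaker's own z axis and vertical below 0.1 rad and height (world z) of jar below 0.01 m and linear speed of beaker below 0.03 m/s and z of beaker in the frame of mat between 0 and 0.008 m and x of beaker in the frame of mat between -0.075 and 0.075 m and y of beaker in the frame of mat between -0.06 and 0.06 m); the robot touches nothing.
It fails at once if the jar is tipped over (angle between jar's own z axis and vertical above 0.6 rad).
It fails at once if the jar's lid, the syringe, a bottle or the curing light is knocked more than 40 mm from its place (distance of any of jar_lid, syringe, bottle_tall, bottle_short, curing_light from where it was at the start of the episode above 0.04 m).
It also fails if it takes over 48 s, if anything falls off the work surface, if the arm or the gripper's body presses on something with over 40 N, if the wrist force passes 120 N, or if a joint passes its speed limit or range.

### The arm

A 7-joint arm with a two-finger parallel gripper is mounted at the origin on the work surface. World frame = base frame: x ahead of the robot, y to its left, z up, the work surface at z = 0. Lengths are in m, angles in rad, forces in N, time in s.
With the tool pointing down it reaches from about 0.425 to 1.025 m from the base axis. Payload 9.4 kg.
Tool frame: the origin (TCP) lies between the finger pads; the fingertips stand 25 mm ahead of it and the grasp point (between the pads) lies 6 mm ahead of it; z points along the fingers, y is the line along which they close (so a half turn about z gives the same grasp; the last joint's range is limited). The gripper opens to 93 mm and grips with 3 to 60 N. Pads are 15 mm wide; open, the fingers measure 128 mm over their backs; the gripper's body (75 mm by 188 mm) begins 65 mm behind the grasp point.
Start: joints at [-0.077, 0.599, -0.003, 1.599, 0.002, 0.943, -0.08], TCP at [0.725, -0, 0.244] pointing down, gripper open.
Joint ranges: [-2.57, 2.57], [-0.35, 1.97], [-1.29, 1.29], [0.11, 2.56], [-1.05, 4.19], [0.11, 1.86], [-2.63, 2.63]. Speed limits (rad/s): [2.22, 2.22, 3.01, 3.01, 3.14, 3.14, 3.14].

### API

Orientations are given as a unit quaternion [w, x, y, z].
In Python, from plant import bot gives the robot as it stands.
- The arm moves only by the shell command python3 -m inch 'ROWS' [FORCE]. ROWS is JSON, a list of rows, each a list of 3 entries, a list of its own where there are three numbers: the finger opening in m, from 0 to 0.093, then the shift along the tool's x, y, z in m, then the turn, a rotation vector about the tool's x, y, z in degrees. A call has exactly 10 rows; each row is the pose to reach, as a shift and turn from the pose commanded when the call began, along the tool's axes at that moment; what a row does not reach only later rows make up. A row lasts 1/10 s, in which the tool goes at most 50 mm and 8.59 degrees, less where a joint would pass 70% of its speed; a pose out of reach is approached as far as the arm can. A call with a gripper value outside its range is refused whole. The fingers move at their own pace and stop on an object; FORCE is the grip in N (left out, the last holds). Time passes only in rows, so rows that repeat a pose let the fingers close, or fill a call up. It gives the time, the measured TCP pose, the force, the opening and the grip force at its end, in the units of the state.
- bot.read_state(): the state, without advancing time (a new reading comes with each control period).
- bot.get_image(name): name is "scene" or "side" or "wrist"; returns a dict with "color" (400x640x3 uint8, red, green, blue), "K" (3x3 intrinsics, pixels), "k1" (the pictures are not rectified: a ray, as slopes to the right and down, at radius r is drawn at 1 + k1 r^2 times it, then the intrinsics apply), "R" (3x3) and "t" (3): a world point X has camera coordinates R X + t. Camera axes: x right, y down, z forward; pixel columns grow to the right and rows downward; lengths in m; the calibration is good to about 2 mm. A picture is of the moment at which its call begins. There is no depth.
- bot.job_done(): hands the job in; it is judged then, once.
Trained networks look in a picture, given as the dict that the camera call returned (one of the last four; its "shot" number tells which), for a name from the list of things; names that differ only in an ending like _2 or _b are one class to them, and where a whole thing is asked for, a point or a joint stands for the part that bears it (a point fixed in the world has none). Each returns a list of dicts, best first, with "p" (0 to 1); they miss things now and then, are a little off and sometimes report something else, mostly with a low value. They report only what shows in the picture. A call takes as long as a camera call. They do not tell look-alikes from the thing itself.
- bot.look_for(picture, thing): "box" ([left, top, width, height] in pixels, round what is visible of it).
- bot.tip_of(picture, thing): "pixel" ([column, row] in pixels: a listed point, or the origin of a listed thing).
The state is a dict: "clock": time; "joints": joint angles; "joint_velocities": joint speeds; "joint_efforts": joint torques, N m; "tcp_pos": TCP position; "tool_rot": TCP orientation; "contact_force": force on the tool from outside, world axes, zero at the start; "wrist_torque": the same for the moment, N m; "grip_width": finger opening in m; "finger_force": force on a finger pad.
Only numpy, scipy, OpenCV 4.12 (cv2) and the standard library are available. Lean on these libraries where they do the work, as an engineer would, in place of code of your own. Each camera call takes 0.05 s, during which the arm holds its last target. There are 200 camera calls.

## Working session

There is one attempt and no reset: what is moved stays moved. The work goes in short steps, Python scripts to look and compute and a shell command to move; the robot and the scene stay as the last step left them, time stands still between calls to the robot, and variables do not carry over. Pictures are saved under pics/ and viewed, at most 10 in all, crops included, and the job is handed in when it is done.

```bash
ls; mkdir -p pics; cat > h.py <<'E'
import numpy as np, cv2
from plant import bot
def ray(im,px):
    K=np.array(im["K"]);k=im["k1"]
    p=cv2.undistortPoints(np.array([[px]],float),K,np.array([k,0,0,0,0.]))[0,0]
    R=np.array(im["R"]);t=np.array(im["t"])
    return -R.T@t, R.T@np.array([p[0],p[1],1.])
def atz(im,px,z):
    c,d=ray(im,px); return c+d*(z-c[2])/d[2]
def proj(im,X):
    R=np.array(im["R"]);t=np.array(im["t"])
    return cv2.projectPoints(np.array([X],float),cv2.Rodrigues(R)[0],t,np.array(im["K"]),np.array([im["k1"],0,0,0,0.]))[0][0,0]
def save(im,n): cv2.imwrite(f"pics/{n}.png",im["color"][:,:,::-1])
E
python3 - <<'E'
from h import *
np.set_printoptions(precision=3,suppress=True)
for c in ["scene","side"]:
    im=bot.get_image(c); save(im,c+"0")
    print(c,(-np.array(im["R"]).T@np.array(im["t"])))
    for n,z in [("beaker",0.003),("beaker_rim",.075),("jar",0),("jar_rim",.095),("mat",0),("jar_lid",0),("syringe",0),("bottle_tall",0),("bottle_short",0),("curing_light",0)]:
        for d in bot.tip_of(im,n)[:4]: print(n,round(d["p"],2),np.round(d["pixel"]),atz(im,d["pixel"],z))
print(bot.read_state())
E
```

```text
pics
scene [ 1.372 -0.045  0.61 ]
beaker 0.97 [278. 244.] [ 0.641 -0.111  0.003]
beaker 0.82 [409. 194.] [0.484 0.158 0.003]
beaker 0.63 [335. 322.] [ 0.832 -0.015  0.003]
beaker 0.55 [324. 170.] [ 0.383 -0.018  0.003]
beaker_rim 0.94 [272. 212.] [ 0.637 -0.118  0.075]
beaker_rim 0.94 [334. 289.] [ 0.833 -0.017  0.075]
beaker_rim 0.89 [412. 163.] [0.479 0.158 0.075]
jar 0.62 [246. 199.] [ 0.487 -0.184  0.   ]
jar_rim 0.73 [243. 155.] [ 0.468 -0.185  0.095]
mat 0.77 [409. 203.] [0.513 0.152 0.   ]
jar_lid 0.77 [325. 168.] [ 0.373 -0.016  0.   ]
syringe 0.84 [333. 206.] [ 0.52  -0.005  0.   ]
syringe 0.2 [321. 257.] [ 0.676 -0.032  0.   ]
bottle_tall 0.64 [353. 251.] [0.662 0.026 0.   ]
bottle_tall 0.27 [405. 300.] [0.787 0.101 0.   ]
bottle_short 0.82 [321. 257.] [ 0.675 -0.033  0.   ]
curing_light 0.73 [400. 300.] [0.785 0.094 0.   ]
side [0.382 0.453 0.698]
beaker 0.88 [333. 316.] [0.49  0.157 0.003]
beaker 0.75 [320. 187.] [ 0.635 -0.113  0.003]
beaker 0.67 [226. 191.] [ 0.824 -0.018  0.003]
beaker 0.54 [422. 261.] [ 0.376 -0.016  0.003]
beaker_rim 0.96 [335. 302.] [0.486 0.164 0.0
[... 350 characters left out ...]
5 [273. 226.] [0.683 0.024 0.   ]
bottle_tall 0.6 [211. 234.] [0.79  0.093 0.   ]
bottle_short 0.77 [288. 211.] [ 0.673 -0.025  0.   ]
curing_light 0.68 [211. 237.] [0.786 0.098 0.   ]
{'clock': 1.1, 'joints': array([-0.077,  0.599, -0.003,  1.599,  0.002,  0.943, -0.08 ]), 'joint_velocities': array([ 0.002, -0.002, -0.001, -0.001,  0.001,  0.   , -0.   ]), 'joint_efforts': array([  0.001, -76.485,   1.497, -25.271,  -0.053,   0.01 ,   0.   ]), 'tcp_pos': array([ 0.725, -0.   ,  0.244]), 'tool_rot': array([ 0.   ,  0.707,  0.707, -0.   ]), 'contact_force': array([-0.819,  0.217,  0.336]), 'wrist_torque': array([-0.005,  0.022, -0.003]), 'finger_force': 0.0, 'grip_width': 0.09300454077139396}
```

View pics/scene0.png

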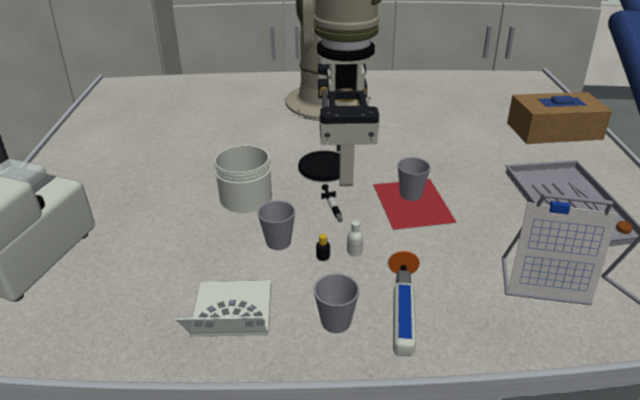

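View pics/side0.png

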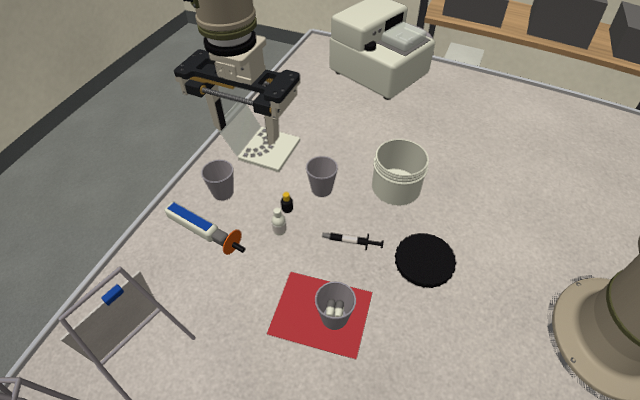

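The scene view shows the target beaker on the red mat at about (412,180), the jar at (245,178), the lid at (322,165) and the syringe at (333,203). The side view shows the mat beaker holding the capsules at (335,308), so it's the leftmost and the one meant. I'll approach with the tool tilted 45° towards +y and the fingers closing along x.

```bash
python3 -m inch '[[0.093,[0.01,-0.03,0],[0,8,0]],[0.093,[0.02,-0.06,0.01],[0,16,0]],[0.093,[0.03,-0.1,0.02],[0,24,0]],[0.093,[0.04,-0.14,0.03],[0,32,0]],[0.093,[0.05,-0.18,0.04],[0,40,0]],[0.093,[0.06,-0.21,0.04],[0,45,0]],[0.093,[0.07,-0.24,0.04],[0,45,0]],[0.093,[0.07,-0.24,0.04],[0,45,0]],[0.093,[0.07,-0.24,0.04],[0,45,0]],[0.093,[0.07,-0.24,0.04],[0,45,0]]]' 30; python3 -c "
from h import *
s=bot.read_state();print(np.round(s['joints'],2))"
```

```text
clock: 2.1
tcp_pos: [0.4865, 0.0698, 0.2039]
tool_rot: [-0.27, 0.653, 0.654, 0.271]
contact_force: [0.4, 1.0, 0.1]
grip_width: 0.0931
finger_force: 0.0
[ 0.63  0.62 -0.63  2.17 -0.75  0.66  0.73]
```

```bash
cat >> h.py <<'E'
from scipy.spatial.transform import Rotation as Ro
from scipy.optimize import least_squares
def tool():
    s=bot.read_state(); q=np.array(s["tool_rot"]); return np.array(s["tcp_pos"]),Ro.from_quat(q[[1,2,3,0]]).as_matrix()
np.set_printoptions(precision=4,suppress=True)
E
python3 - <<'E'
from h import *
p,R=tool(); print(R)
for c in ["wrist","side"]:
    im=bot.get_image(c); save(im,c+"1")
    for n,z in [("beaker",0.003),("beaker_rim",.075),("mat",0.),("jar_rim",.095),("jar",0)]:
        for d in bot.tip_of(im,n)[:3]: print(c,n,round(d["p"],2),np.round(d["pixel"]),atz(im,d["pixel"],z))
E
```

```text
[[-0.001   1.      0.0016]
 [ 0.7077 -0.0004  0.7065]
 [ 0.7065  0.0018 -0.7077]]
wrist beaker 0.65 [318. 246.] [0.4872 0.1611 0.003 ]
wrist beaker_rim 0.8 [320. 217.] [0.4889 0.1586 0.075 ]
wrist beaker_rim 0.49 [346. 247.] [0.5108 0.1309 0.075 ]
wrist mat 0.85 [347. 250.] [ 0.5183  0.1585 -0.    ]
side beaker 0.9 [225. 190.] [ 0.8273 -0.0204  0.003 ]
side beaker 0.71 [319. 189.] [ 0.6349 -0.1072  0.003 ]
side beaker_rim 0.76 [334. 300.] [0.4884 0.1612 0.075 ]
side beaker_rim 0.69 [320. 166.] [ 0.6323 -0.1077  0.075 ]
side beaker_rim 0.61 [216. 168.] [ 0.8312 -0.0162  0.075 ]
side mat 0.91 [321. 312.] [0.5139 0.1577 0.    ]
side mat 0.17 [341. 310.] [0.4826 0.1389 0.    ]
side jar_rim 0.57 [402. 158.] [ 0.4801 -0.1794  0.095 ]
side jar 0.66 [395. 184.] [ 0.4849 -0.1921 -0.    ]
```

View pics/wrist1.png

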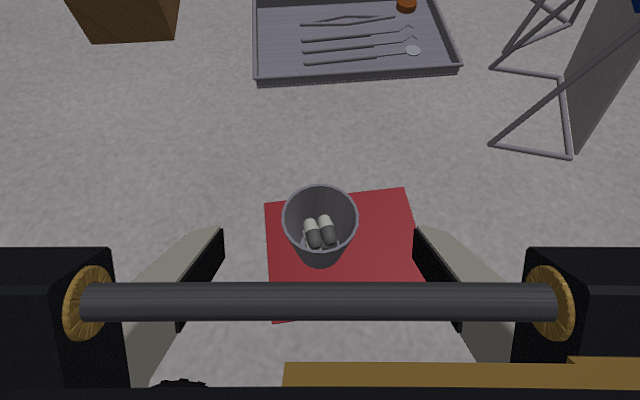

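The wrist view shows the beaker centred between the fingers at (320,217), with capsules inside. The networks agree on about (0.488, 0.160).

```bash
python3 -m inch '[[0.093,[-0.024,0.001,0],[0,0,0]],[0.093,[-0.048,0.0015,0],[0,0,0]],[0.093,[-0.048,0.0015,0.03],[0,0,0]],[0.093,[-0.048,0.0015,0.06],[0,0,0]],[0.093,[-0.048,0.0015,0.085],[0,0,0]],[0.093,[-0.048,0.0015,0.11],[0,0,0]],[0.093,[-0.048,0.0015,0.13],[0,0,0]],[0.093,[-0.048,0.0015,0.15],[0,0,0]],[0.093,[-0.048,0.0015,0.165],[0,0,0]],[0.093,[-0.048,0.0015,0.17],[0,0,0]]]' 30 && python3 - <<'E'
from h import *
im=bot.get_image("side"); save(im,"side2")
E
```

```text
clock: 3.7
tcp_pos: [0.4862, 0.1572, 0.0487]
tool_rot: [-0.271, 0.653, 0.653, 0.27]
contact_force: [0.7, 0.3, 0.0]
grip_width: 0.0929
finger_force: 0.0
```

View pics/side2.png

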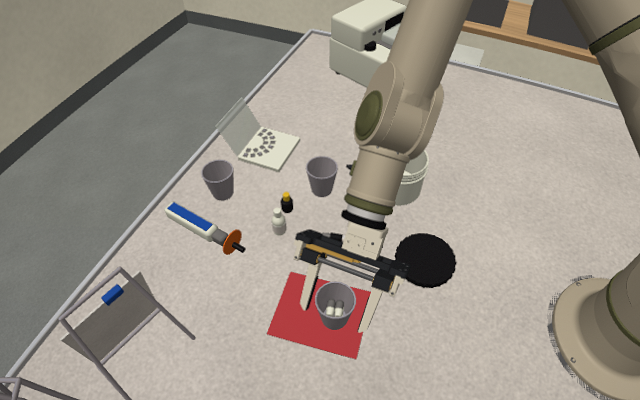

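The fingers sit either side of the beaker, with its rim at (335,302). I'll close them.

```bash
python3 -m inch '[[0.08,[0,0,0],[0,0,0]],[0.07,[0,0,0],[0,0,0]],[0.06,[0,0,0],[0,0,0]],[0.05,[0,0,0],[0,0,0]],[0.04,[0,0,0],[0,0,0]],[0.04,[0,0,0],[0,0,0]],[0.04,[0,0,0],[0,0,0]],[0.04,[0,0,0],[0,0,0]],[0.04,[0,0,0],[0,0,0]],[0.04,[0,0,0],[0,0,0]]]' 30
```

```text
clock: 4.75
tcp_pos: [0.4869, 0.1563, 0.0499]
tool_rot: [-0.27, 0.653, 0.653, 0.271]
contact_force: [1.0, -2.6, 7.4]
grip_width: 0.0613
finger_force: 29.0
```

```bash
python3 -m inch '[[0.04,[0.007,0,-0.007],[0,0,0]],[0.04,[0.02,0,-0.02],[0,0,0]],[0.04,[0.035,0,-0.035],[0,0,0]],[0.04,[0.052,0,-0.052],[0,0,0]],[0.04,[0.07,0,-0.07],[0,0,0]],[0.04,[0.088,0,-0.088],[0,0,0]],[0.04,[0.106,0,-0.106],[0,0,0]],[0.04,[0.122,0,-0.122],[0,0,0]],[0.04,[0.134,0,-0.134],[0,0,0]],[0.04,[0.14,0,-0.14],[0,0,0]]]' 40 && python3 - <<'E'
from h import *
im=bot.get_image("side"); save(im,"side3")
print(np.round(bot.read_state()["joints"],2))
E
```

```text
clock: 5.75
tcp_pos: [0.486, 0.1565, 0.249]
tool_rot: [-0.27, 0.653, 0.654, 0.271]
contact_force: [-0.1, -0.1, -1.8]
grip_width: 0.0611
finger_force: 39.3
[ 0.51  0.53 -0.69  2.18 -0.84  0.63  0.63]
```

View pics/side3.png

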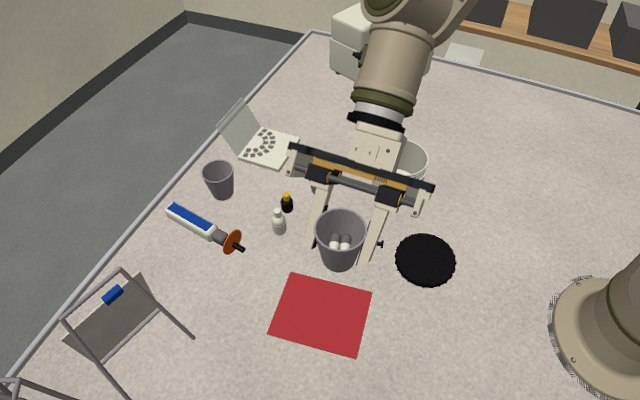

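The beaker is held upright at (340,240), clear of the mat, with capsules inside. Next I carry it towards the jar while starting to tilt.

```bash
python3 -m inch '[[0.04,[-0.006,0,-0.006],[0,-1,0]],[0.04,[-0.018,0,-0.018],[0,-3,0]],[0.04,[-0.034,0,-0.034],[0,-5,0]],[0.04,[-0.052,-0.001,-0.052],[0,-8,0]],[0.04,[-0.071,-0.002,-0.071],[0,-11,0]],[0.04,[-0.09,-0.003,-0.09],[0,-14,0]],[0.04,[-0.109,-0.004,-0.109],[0,-17,0]],[0.04,[-0.126,-0.005,-0.126],[0,-19,0]],[0.04,[-0.137,-0.005,-0.137],[0,-20,0]],[0.04,[-0.141,-0.005,-0.141],[0,-20,0]]]' 40 && python3 - <<'E'
from h import *
p,R=tool(); print(R); print(np.round(bot.read_state()["joints"],2))
for c in ["side","scene"]:
    im=bot.get_image(c)
    for n,z in [("jar_rim",.095),("jar",0)]:
        for d in bot.tip_of(im,n)[:1]: print(c,n,round(d["p"],2),np.round(d["pixel"]),atz(im,d["pixel"],z))
# target TCP for tilt 65: G=(.481,-.235,.2)
zt=np.array([0,np.sin(np.deg2rad(45-65)),-np.cos(np.deg2rad(45-65))])
T=np.array([.481,-.235,.20])-.006*zt
print("shift",R.T@(T-p))
E
```

```text
clock: 6.8
tcp_pos: [0.4813, -0.0444, 0.2469]
tool_rot: [-0.153, 0.691, 0.69, 0.153]
contact_force: [0.3, 1.4, -2.6]
grip_width: 0.0613
finger_force: 39.2
[[ 0.0014  1.     -0.0004]
 [ 0.9065 -0.001   0.4222]
 [ 0.4222 -0.001  -0.9065]]
[ 0.52  0.4  -0.37  2.09 -0.41  0.79  0.47]
side jar_rim 0.56 [402. 160.] [ 0.4785 -0.174   0.095 ]
side jar 0.58 [395. 186.] [ 0.4831 -0.1846  0.    ]
scene jar_rim 0.8 [244. 154.] [ 0.466  -0.1821  0.095 ]
scene jar 0.63 [247. 194.] [ 0.4713 -0.1832  0.    ]
shift [-0.1884 -0.0001 -0.0422]
```

```bash
python3 -m inch '[[0.04,[-0.008,0,-0.002],[0,-2,0]],[0.04,[-0.024,0,-0.006],[0,-6,0]],[0.04,[-0.045,0,-0.01],[0,-11,0]],[0.04,[-0.07,-0.001,-0.016],[0,-17,0]],[0.04,[-0.095,-0.001,-0.022],[0,-23,0]],[0.04,[-0.12,-0.001,-0.028],[0,-29,0]],[0.04,[-0.145,-0.001,-0.033],[0,-35,0]],[0.04,[-0.167,-0.002,-0.038],[0,-40,0]],[0.04,[-0.181,-0.002,-0.041],[0,-44,0]],[0.04,[-0.187,-0.002,-0.042],[0,-45,0]]]' 40 && python3 - <<'E'
from h import *
p,R=tool(); print(R); print(np.round(bot.read_state()["joints"],2))
im=bot.get_image("scene"); save(im,"scene4")
for a in (80,100):
  zt=np.array([0,np.sin(np.deg2rad(45-a)),-np.cos(np.deg2rad(45-a))])
  T=np.array([.479,-.235,.155])-.006*zt
  print("shift",a,R.T@(T-p))
E
```

```text
clock: 8.1
tcp_pos: [0.4796, -0.2291, 0.2058]
tool_rot: [0.123, 0.695, 0.697, -0.124]
contact_force: [-0.1, 0.0, -1.2]
grip_width: 0.0612
finger_force: 38.9
[[-0.003   1.     -0.0005]
 [ 0.9393  0.0026 -0.343 ]
 [-0.343  -0.0015 -0.9393]]
[-0.02  0.42  0.21  2.18  0.52  0.55 -0.28]
shift 80 [ 0.0135 -0.0005  0.0439]
shift 100 [ 0.0153 -0.0005  0.0448]
```

View pics/scene4.png

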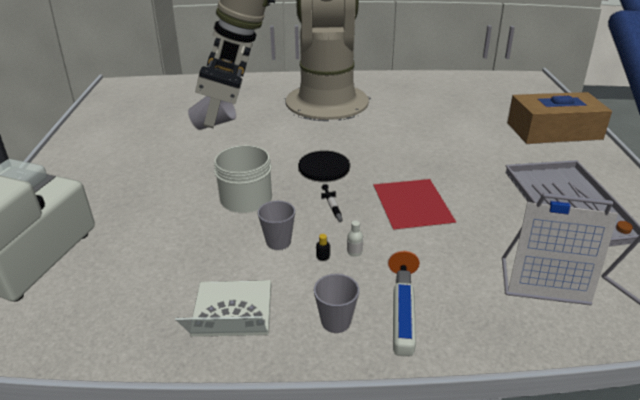

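The beaker is tilted at (212,112), while the jar's mouth is at (243,157). I'll check that offset against projections.

```bash
python3 - <<'E'
from h import *
im=bot.get_image("scene")
p,R=tool(); print(p,"tcp px",proj(im,p))
# fit jar: rim outer extremes from look_for boxes in both views
ims=[im,bot.get_image("side")]
boxes=[bot.look_for(i,"jar")[0]["box"] for i in ims]
th=np.linspace(0,2*np.pi,90)
def box(i,x,y):
    P=[[x+r*np.cos(a),y+r*np.sin(a),z] for r,z in((.055,0),(.055,.095),(.058,.07)) for a in th]
    q=np.array([proj(i,X) for X in P]); return np.r_[q.min(0),q.max(0)]
for i,b in zip(ims,boxes):
    t=np.array([b[0],b[1],b[0]+b[2],b[1]+b[3]]); r=least_squares(lambda v:box(i,*v)-t,[.48,-.18],diff_step=1e-3)
    print(t,r.x,r.fun)
E
```

```text
[ 0.4796 -0.2294  0.2059] tcp px [213.3349 107.22  ]
[211.5 145.2 271.4 212. ] [ 0.4808 -0.1888] [ 0.8282 -0.6379 -0.8704  0.6353]
[371.8 136.5 426.3 203.7] [ 0.4845 -0.1901] [-1.1039  0.1528  1.0259 -0.2574]
```

The jar fit gives (0.482, -0.189) and is consistent across both cameras. I'll lower the beaker and tilt slowly.

```bash
python3 -m inch '[[0.04,[0.001,0.001,0.004],[0,-1,0]],[0.04,[0.003,0.001,0.012],[0,-3,0]],[0.04,[0.006,0.002,0.022],[0,-5,0]],[0.04,[0.009,0.002,0.032],[0,-8,0]],[0.04,[0.011,0.0025,0.04],[0,-10,0]],[0.04,[0.012,0.0025,0.044],[0,-12,0]],[0.04,[0.012,0.0025,0.044],[0,-13,0]],[0.04,[0.012,0.0025,0.044],[0,-15,0]],[0.04,[0.012,0.0025,0.044],[0,-16,0]],[0.04,[0.012,0.0025,0.044],[0,-18,0]]]' 40 && python3 -m inch '[[0.04,[0,0,0],[0,-1.5,0]],[0.04,[0,0,0],[0,-3,0]],[0.04,[0,0,0],[0,-4.5,0]],[0.04,[0,0,0],[0,-6,0]],[0.04,[0,0,0],[0,-7.5,0]],[0.04,[0,0,0],[0,-9,0]],[0.04,[0,0,0],[0,-10.5,0]],[0.04,[0,0,0],[0,-12,0]],[0.04,[0,0,0],[0,-13.5,0]],[0.04,[0,0,0],[0,-15,0]]]' 40 && python3 - <<'E'
from h import *
p,R=tool(); print(R); print(np.round(bot.read_state()["joints"],2))
im=bot.get_image("side"); cv2.imwrite("pics/side5.png",cv2.resize(im["color"][60:260,280:520,::-1],None,fx=3,fy=3))
for d in bot.look_for(im,"capsule0"): print(d)
E
```

```text
clock: 9.35
tcp_pos: [0.4822, -0.2347, 0.1616]
tool_rot: [0.23, 0.669, 0.668, -0.23]
contact_force: [-0.7, -0.1, -2.7]
grip_width: 0.0611
finger_force: 38.7
clock: 10.35
tcp_pos: [0.4821, -0.2341, 0.161]
tool_rot: [0.316, 0.632, 0.633, -0.316]
contact_force: [-0.4, 0.3, -2.0]
grip_width: 0.0609
finger_force: 38.7
[[-0.0001  1.      0.0001]
 [ 0.6002  0.0002 -0.7998]
 [-0.7998 -0.     -0.6002]]
[-0.66  0.87  0.81  2.33  1.1   0.38 -1.13]
```

View pics/side5.png

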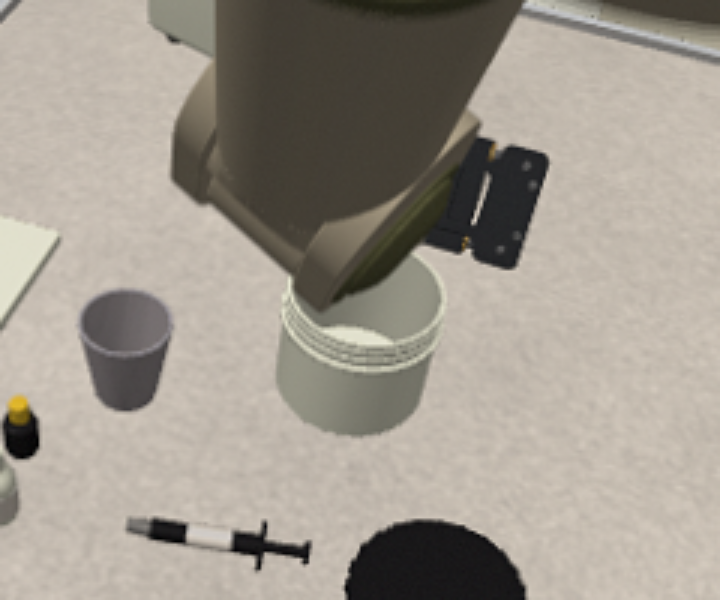

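The jar mouth at (365,300) is partly hidden by the wrist and shows no capsules yet. I'll tilt a little further and hold.

```bash
python3 -m inch '[[0.04,[0,0,0],[0,-1.5,0]],[0.04,[0,0,0],[0,-3,0]],[0.04,[0,0,0],[0,-4.5,0]],[0.04,[0,0,0],[0,-6,0]],[0.04,[0,0,0],[0,-7.5,0]],[0.04,[0,0,0],[0,-9,0]],[0.04,[0,0,0],[0,-10,0]],[0.04,[0,0,0],[0,-10,0]],[0.04,[0,0,0],[0,-10,0]],[0.04,[0,0,0],[0,-10,0]]]' 40 && python3 -m inch '[[0.04,[0,0,0],[0,0,0]],[0.04,[0,0,0],[0,0,0]],[0.04,[0,0,0],[0,0,0]],[0.04,[0,0,0],[0,0,0]],[0.04,[0,0,0],[0,0,0]],[0.04,[0,0,0],[0,0,0]],[0.04,[0,0,0],[0,0,0]],[0.04,[0,0,0],[0,0,0]],[0.04,[0,0,0],[0,0,0]],[0.04,[0,0,0],[0,0,0]]]' 40 && python3 - <<'E'
from h import *
print(np.round(bot.read_state()["joints"],2))
im=bot.get_image("wrist");save(im,"wrist6")
for d in bot.look_for(im,"capsule0"): print(d)
E
```

```text
clock: 11.45
tcp_pos: [0.4819, -0.2343, 0.1612]
tool_rot: [0.369, 0.603, 0.603, -0.369]
contact_force: [0.3, 0.3, -1.4]
grip_width: 0.0607
finger_force: 38.7
clock: 12.45
tcp_pos: [0.482, -0.2342, 0.1611]
tool_rot: [0.369, 0.603, 0.603, -0.369]
contact_force: [1.1, 0.6, -1.5]
grip_width: 0.0609
finger_force: 38.7
[-0.74  1.03  0.88  2.34  1.16  0.4  -1.27]
```

View pics/wrist6.png

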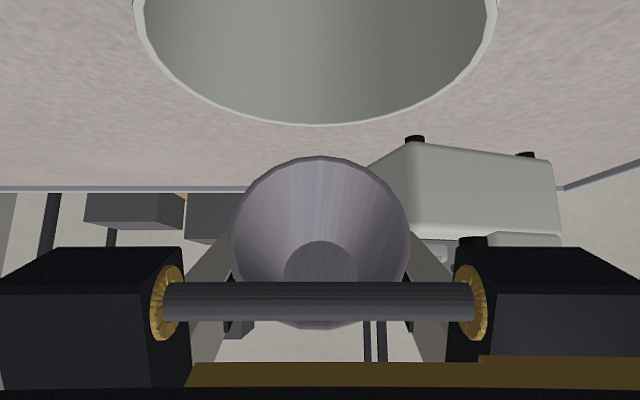

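The wrist view shows the beaker empty at (320,240), with its lip over the jar. I'll lift and tilt back.

```bash
python3 -m inch '[[0.04,[-0.005,0,-0.003],[0,1,0]],[0.04,[-0.013,0,-0.007],[0,4,0]],[0.04,[-0.022,0,-0.011],[0,8,0]],[0.04,[-0.032,0,-0.016],[0,13,0]],[0.04,[-0.042,0,-0.021],[0,18,0]],[0.04,[-0.052,0,-0.026],[0,24,0]],[0.04,[-0.062,0,-0.031],[0,30,0]],[0.04,[-0.07,0,-0.035],[0,36,0]],[0.04,[-0.073,0,-0.037],[0,40,0]],[0.04,[-0.073,0,-0.037],[0,43,0]]]' 40 && python3 - <<'E'
from h import *
p,R=tool(); print(R); print(np.round(bot.read_state()["joints"],2))
im=bot.get_image("side"); cv2.imwrite("pics/side7.png",cv2.resize(im["color"][110:260,300:500,::-1],None,fx=3,fy=3))
print(bot.look_for(im,"capsule0"))
# midpoint: G (.486,-.03,.245) tilt 20
print("shift",R.T@(np.array([.484,-.04,.25])-p))
E
```

```text
clock: 13.55
tcp_pos: [0.4813, -0.2354, 0.2444]
tool_rot: [0.122, 0.698, 0.696, -0.121]
contact_force: [-1.0, -1.0, -2.2]
grip_width: 0.0602
finger_force: 38.7
[[ 0.0031  1.      0.0012]
 [ 0.9406 -0.0025 -0.3395]
 [-0.3395  0.0021 -0.9406]]
[-0.09  0.37  0.31  2.14  0.41  0.61 -0.13]
[]
shift [ 0.1819  0.0023 -0.0716]
```

View pics/side7.png

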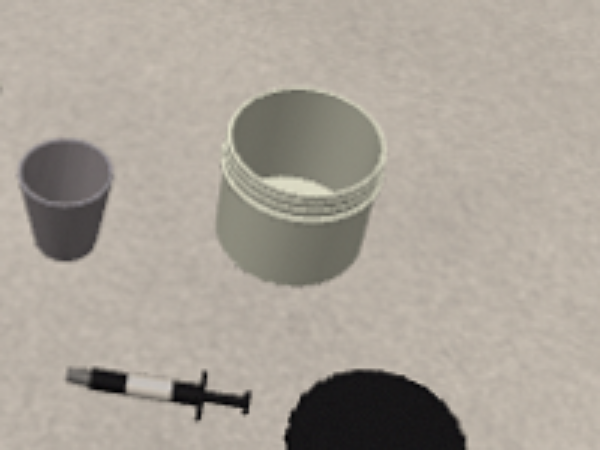

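The jar stands upright and undisturbed at (300,190), with no capsules on the worktop around it, but its near floor is hidden. I'll move on, looking with the wrist camera as the arm goes.

```bash
python3 - <<'E'
from h import *
im=bot.get_image("wrist");save(im,"w8a");print([(d["p"],d["box"]) for d in bot.look_for(im,"capsule0")]); print(proj(im,[.482,-.189,.095]),proj(im,[.482,-.189,.0]))
im=bot.get_image("scene");save(im,"s8a");print([(d["p"],d["box"]) for d in bot.look_for(im,"capsule0")])
E
python3 -m inch '[[0.04,[0.008,0,-0.003],[0,2,0]],[0.04,[0.024,0,-0.009],[0,6,0]],[0.04,[0.045,0.001,-0.017],[0,11,0]],[0.04,[0.069,0.001,-0.026],[0,17,0]],[0.04,[0.093,0.001,-0.036],[0,23,0]],[0.04,[0.117,0.002,-0.046],[0,29,0]],[0.04,[0.141,0.002,-0.056],[0,35,0]],[0.04,[0.162,0.002,-0.064],[0,40,0]],[0.04,[0.176,0.002,-0.07],[0,44,0]],[0.04,[0.182,0.002,-0.072],[0,46,0]]]' 40 && python3 - <<'E'
from h import *
p,R=tool(); print(R); print(np.round(bot.read_state()["joints"],2))
print("shift",R.T@(np.array([.495,.156,.20])-p))
E
```

```text
[(0.77, [315.8, 1.1, 27.5, 31.2]), (0.73, [322.0, 29.6, 32.8, 30.1]), (0.72, [259.6, 0.8, 23.3, 27.1]), (0.69, [346.8, 0.8, 19.7, 19.6]), (0.68, [280.0, 0.0, 31.6, 29.7])]
[318.0517  60.3845] [317.8436  33.3115]
[]
clock: 14.85
tcp_pos: [0.4833, -0.0372, 0.2471]
tool_rot: [-0.161, 0.688, 0.689, 0.159]
contact_force: [-1.0, -0.1, -2.4]
grip_width: 0.0602
finger_force: 38.9
[[-0.0003  1.     -0.0038]
 [ 0.8978  0.0019  0.4405]
 [ 0.4405 -0.0032 -0.8977]]
[ 0.39  0.4  -0.2   2.1  -0.51  0.82  0.58]
shift [0.1527 0.0122 0.1274]
```

The wrist camera finds five capsules in the jar, and the sixth is probably cut off at the image edge. I'll bring the beaker over the mat.

```bash
python3 -m inch '[[0.04,[0.006,0.001,0.008],[0,1,0]],[0.04,[0.018,0.002,0.025],[0,3,0]],[0.04,[0.032,0.004,0.048],[0,5,0]],[0.04,[0.048,0.006,0.072],[0,8,0]],[0.04,[0.064,0.009,0.098],[0,11,0]],[0.04,[0.08,0.011,0.124],[0,14,0]],[0.04,[0.096,0.013,0.15],[0,16,0]],[0.04,[0.11,0.015,0.172],[0,18,0]],[0.04,[0.119,0.017,0.186],[0,19,0]],[0.04,[0.122,0.017,0.19],[0,19,0]]]' 40 && python3 - <<'E'
from h import *
p,R=tool(); print(p,R)
for c in ("side","scene"):
  im=bot.get_image(c); 
  if c=="side": A=cv2.resize(im["color"][180:330,250:450,::-1],(400,300))
  else: B=cv2.resize(im["color"][80:230,330:530,::-1],(400,300))
im=bot.get_image("wrist");C=cv2.resize(im["color"][:,:,::-1],(480,300))
cv2.imwrite("pics/m9.png",np.vstack([np.hstack([A,B]),np.hstack([C,np.zeros((300,320,3),np.uint8)])]))
E
```

```text
clock: 15.85
tcp_pos: [0.4999, 0.156, 0.1291]
tool_rot: [-0.272, 0.653, 0.653, 0.269]
contact_force: [0.7, -1.1, -1.4]
grip_width: 0.0597
finger_force: 39.0
[0.4999 0.156  0.1291] [[ 0.001   1.     -0.0043]
 [ 0.7066  0.0023  0.7076]
 [ 0.7076 -0.0037 -0.7066]]
```

View pics/m9.png

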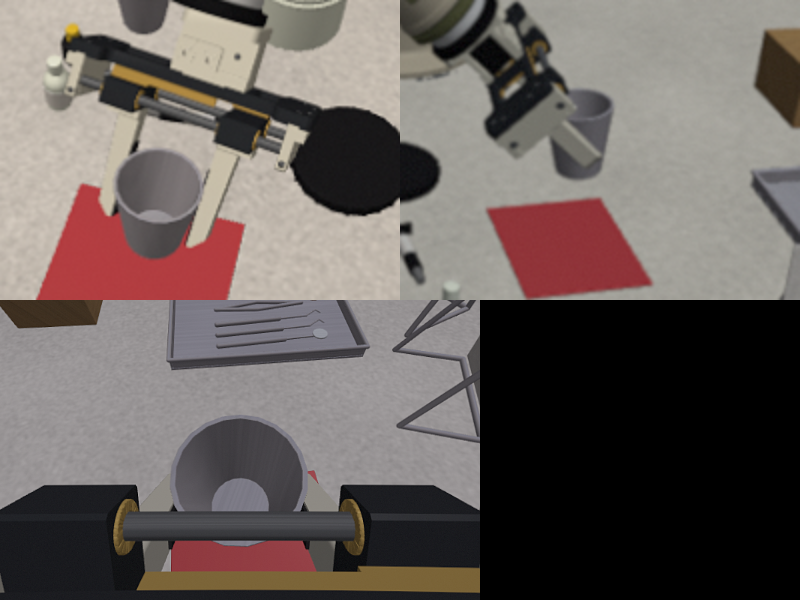

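The beaker is empty and nearly upright over the mat: side view (160,200), scene view (580,140). The grip has narrowed by 1.6 mm, so the beaker sits about 5 mm higher in the fingers. I'll lower until it touches.

```bash
python3 -m inch '[[0.04,[-0.004,0,0.004],[0,0,0]],[0.04,[-0.012,0,0.012],[0,0,0]],[0.04,[-0.022,0,0.022],[0,0,0]],[0.04,[-0.031,0,0.031],[0,0,0]],[0.04,[-0.039,0,0.039],[0,0,0]],[0.04,[-0.045,0,0.045],[0,0,0]],[0.04,[-0.049,0,0.049],[0,0,0]],[0.04,[-0.052,0,0.052],[0,0,0]],[0.04,[-0.053,0,0.053],[0,0,0]],[0.04,[-0.053,0,0.053],[0,0,0]]]' 20 && python3 -m inch '[[0.04,[-0.0005,0,0.0005],[0,0,0]],[0.04,[-0.001,0,0.001],[0,0,0]],[0.04,[-0.0015,0,0.0015],[0,0,0]],[0.04,[-0.002,0,0.002],[0,0,0]],[0.04,[-0.0025,0,0.0025],[0,0,0]],[0.04,[-0.003,0,0.003],[0,0,0]],[0.04,[-0.0035,0,0.0035],[0,0,0]],[0.04,[-0.004,0,0.004],[0,0,0]],[0.04,[-0.004,0,0.004],[0,0,0]],[0.04,[-0.004,0,0.004],[0,0,0]]]' 15
```

```text
clock: 17.0
tcp_pos: [0.501, 0.1543, 0.0561]
tool_rot: [-0.271, 0.653, 0.653, 0.271]
contact_force: [0.1, -0.3, -1.6]
grip_width: 0.0604
finger_force: 19.6
clock: 18.0
tcp_pos: [0.501, 0.1543, 0.0504]
tool_rot: [-0.271, 0.653, 0.653, 0.271]
contact_force: [-0.1, -0.4, -1.2]
grip_width: 0.061
finger_force: 14.7
```

```bash
python3 -m inch '[[0.04,[-0.0005,0,0.0005],[0,0,0]],[0.04,[-0.001,0,0.001],[0,0,0]],[0.04,[-0.0015,0,0.0015],[0,0,0]],[0.04,[-0.002,0,0.002],[0,0,0]],[0.04,[-0.002,0,0.002],[0,0,0]],[0.04,[-0.002,0,0.002],[0,0,0]],[0.04,[-0.002,0,0.002],[0,0,0]],[0.04,[-0.002,0,0.002],[0,0,0]],[0.04,[-0.002,0,0.002],[0,0,0]],[0.04,[-0.002,0,0.002],[0,0,0]]]' 15 && python3 -m inch '[[0.04,[-0.0005,0,0.0005],[0,0,0]],[0.04,[-0.001,0,0.001],[0,0,0]],[0.04,[-0.0015,0,0.0015],[0,0,0]],[0.04,[-0.0015,0,0.0015],[0,0,0]],[0.04,[-0.0015,0,0.0015],[0,0,0]],[0.04,[-0.0015,0,0.0015],[0,0,0]],[0.04,[-0.0015,0,0.0015],[0,0,0]],[0.04,[-0.0015,0,0.0015],[0,0,0]],[0.04,[-0.0015,0,0.0015],[0,0,0]],[0.04,[-0.0015,0,0.0015],[0,0,0]]]' 15
```

```text
clock: 19.0
tcp_pos: [0.5011, 0.1549, 0.0482]
tool_rot: [-0.271, 0.653, 0.653, 0.271]
contact_force: [0.2, 1.0, 5.4]
grip_width: 0.0605
finger_force: 14.1
clock: 20.0
tcp_pos: [0.5014, 0.1549, 0.0461]
tool_rot: [-0.271, 0.653, 0.653, 0.271]
contact_force: [1.9, 2.0, 5.6]
grip_width: 0.0599
finger_force: 14.1
```

Contact is made, so I'll release gently and then back straight out.

```bash
python3 -m inch '[[0.06,[0,0,0],[0,0,0]],[0.062,[0,0,0],[0,0,0]],[0.064,[0,0,0],[0,0,0]],[0.067,[0,0,0],[0,0,0]],[0.072,[0,0,0],[0,0,0]],[0.08,[0,0,0],[0,0,0]],[0.088,[0,0,0],[0,0,0]],[0.093,[0,0,0],[0,0,0]],[0.093,[0,0,0],[0,0,0]],[0.093,[0,0,0],[0,0,0]]]' 15 && python3 -m inch '[[0.093,[0,0,-0.005],[0,0,0]],[0.093,[0,0,-0.015],[0,0,0]],[0.093,[0,0,-0.03],[0,0,0]],[0.093,[0,0,-0.05],[0,0,0]],[0.093,[0,0,-0.075],[0,0,0]],[0.093,[0,0,-0.1],[0,0,0]],[0.093,[0,0,-0.125],[0,0,0]],[0.093,[0,0,-0.15],[0,0,0]],[0.093,[0,0,-0.17],[0,0,0]],[0.093,[0,0,-0.18],[0,0,0]]]' && python3 - <<'E'
from h import *
A=[]
for c in ("side","scene","wrist"):
  im=bot.get_image(c)
  if c=="side": A.append(cv2.resize(im["color"][110:380,270:470,::-1],(400,540)))
  elif c=="scene": B=im["color"][110:245,200:460,::-1]
  else: W=im["color"][:,:,::-1]
  for n,z in (("beaker",.003),("beaker_rim",.075),("mat",0.)):
    print(c,n,[(round(d["p"],2),atz(im,d["pixel"],z)) for d in bot.tip_of(im,n)[:2]])
A.append(np.vstack([cv2.resize(B,(400,208)),cv2.resize(W,(400,250)),np.zeros((82,400,3),np.uint8)]))
cv2.imwrite("pics/f10.png",np.hstack(A))
E
```

```text
clock: 21.0
tcp_pos: [0.501, 0.1542, 0.0454]
tool_rot: [-0.271, 0.653, 0.653, 0.271]
contact_force: [0.2, -0.0, -1.2]
grip_width: 0.0928
finger_force: 0.0
clock: 22.0
tcp_pos: [0.5013, 0.0256, 0.174]
tool_rot: [-0.269, 0.654, 0.653, 0.271]
contact_force: [0.2, 0.1, -0.3]
grip_width: 0.0933
finger_force: 0.0
side beaker [(0.88, array([0.4976, 0.1602, 0.003 ])), (0.88, array([ 0.6319, -0.1059,  0.003 ]))]
side beaker_rim [(0.81, array([ 0.8323, -0.0125,  0.075 ])), (0.74, array([ 0.4807, -0.1981,  0.075 ]))]
side mat [(0.91, array([0.5183, 0.1507, 0.    ])), (0.74, array([0.6743, 0.0216, 0.    ]))]
scene beaker [(0.88, array([ 0.8306, -0.0109,  0.003 ])), (0.79, array([0.5075, 0.1582, 0.003 ]))]
scene beaker_rim [(0.92, array([ 0.6331, -0.113 ,  0.075 ])), (0.82, array([ 0.8283, -0.017 ,  0.075 ]))]
scene mat [(0.71, array([0.5185, 0.1538, 0.    ]))]
wrist beaker [(0.98, array([0.5041, 0.1633, 0.003 ]))]
wrist beaker_rim [(0.69, array([0.5038, 0.1634, 0.075 ]))]
wrist mat [(0.93, array([0.5162, 0.1613, 0.    ])), (0.73, array([0.7958, 0.0992, 0.    ]))]
```

View pics/f10.png

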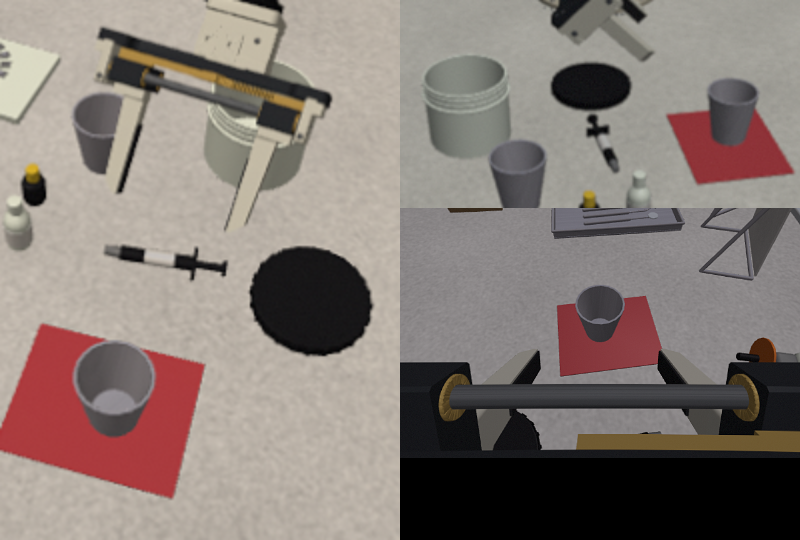

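The composite shows the beaker upright and empty on the mat: side view (113,390), scene view (732,110). The jar, lid, syringe and bottles are in place. I've now viewed 11 pictures, one over the limit of 10, so I won't view any more. The networks alone will check for the sixth capsule.

```bash
python3 -m inch '[[0.093,[-0.003,0,-0.014],[0,-6,0]],[0.093,[-0.006,0,-0.028],[0,-13,0]],[0.093,[-0.009,0,-0.042],[0,-20,0]],[0.093,[-0.012,0,-0.06],[0,-27,0]],[0.093,[-0.016,0,-0.08],[0,-34,0]],[0.093,[-0.02,0,-0.1],[0,-41,0]],[0.093,[-0.024,0,-0.12],[0,-48,0]],[0.093,[-0.028,0,-0.135],[0,-55,0]],[0.093,[-0.028,0,-0.141],[0,-60,0]],[0.093,[-0.028,0,-0.141],[0,-65,0]]]' && python3 - <<'E'
from h import *
for c in ("wrist","scene","side"):
  im=bot.get_image(c); print(c,"jar rim px",proj(im,[.482,-.189,.095]),"floor",proj(im,[.482,-.189,.007]))
  for d in bot.look_for(im,"capsule0"):
    b=d["box"]; m=[b[0]+b[2]/2,b[1]+b[3]/2]; print(round(d["p"],2),np.round(b),atz(im,m,.012))
E
```

```text
clock: 23.6
tcp_pos: [0.5013, -0.0927, 0.2537]
tool_rot: [0.125, 0.696, 0.696, -0.123]
contact_force: [-0.1, 0.1, 0.1]
grip_width: 0.0931
finger_force: 0.0
wrist jar rim px [296.4782 214.3861] floor [300.0558 167.2234]
0.58 [304. 166.  26.  20.] [ 0.5009 -0.1976  0.012 ]
scene jar rim px [239.8555 158.1856] floor [243.863 194.67 ]
side jar rim px [401.9457 154.8813] floor [396.3469 183.2412]
```

```bash
python3 - <<'E'
from h import *
im=bot.get_image("wrist"); p,R=tool(); C=-np.array(im["R"]).T@np.array(im["t"])
co=R.T@(C-p); Rc=np.array(im["R"])@R   # camera offset and rotation in tool frame
print(co,Rc)
for th in(-20,0,10,20):
  for y in(-.2,-.25,-.3):
    Rn=R@Ro.from_euler("y",th,degrees=True).as_matrix(); pn=np.array([.482,y,.27]); c=pn+Rn@co
    v=Rc@Rn.T@(np.array([.482,-.189,.007])-c); v=v/v[2]
    d=np.array([.482,-.189,.095])-c
    print(th,y,"px",np.array(im["K"])@v,"view elev off vertical",np.rad2deg(np.arctan2(np.hypot(d[0],d[1]),-d[2])),"shift",R.T@(pn-p))
E
```

```text
[ 0.0682  0.0005 -0.1421] [[ 0.0004  1.     -0.0007]
 [-0.9696  0.0002 -0.2448]
 [-0.2448  0.0008  0.9696]]
-20 -0.2 px [317.2689 -32.9151   1.    ] view elev off vertical 28.875268526636034 shift [-0.106  -0.0185  0.02  ]
-20 -0.25 px [ 317.0425 -108.6662    1.    ] view elev off vertical 18.949939966816736 shift [-0.153  -0.0184  0.0371]
-20 -0.3 px [ 316.7323 -212.4543    1.    ] view elev off vertical 7.702721583349292 shift [-0.2    -0.0183  0.0541]
0 -0.2 px [317.3589  69.5646   1.    ] view elev off vertical 19.581866269477793 shift [-0.106  -0.0185  0.02  ]
0 -0.25 px [317.2166  15.4394   1.    ] view elev off vertical 10.233599450141163 shift [-0.153  -0.0184  0.0371]
0 -0.3 px [317.0487 -48.4696   1.    ] view elev off vertical 0.338899587490093 shift [-0.2    -0.0183  0.0541]
10 -0.2 px [317.3805 113.102    1.    ] view elev off vertical 14.891979062946234 shift [-0.106  -0.0185  0.02  ]
10 -0.25 px [317.2625  64.419    1.    ] view elev off vertical 5.770871290693933 shift [-0.153  -0.0184  0.0371]
10 -0.3 px [317.1307  10.0467   1.    ] view elev off vertical 3.6555596251067146 shift [-0.2    -0.0183  0.0541]
20 -0.2 px [317.3912 154.0298   1.    ] view elev off vertical 10.18350590794057 shift [-0.106  -0.0185  0.02  ]
20 -0.25 px [317.2912 108.7583   1.    ] view elev off vertical 1.2654687477767836 shift [-0.153  -0.0184  0.0371]
20 -0.3 px [317.1848  60.6058   1.    ] view elev off vertical 7.724713399908028 shift [-0.2    -0.0183  0.0541]
```

```bash
python3 -m inch '[[0.093,[-0.02,-0.002,0.004],[0,3,0]],[0.093,[-0.04,-0.005,0.008],[0,6,0]],[0.093,[-0.06,-0.008,0.013],[0,9,0]],[0.093,[-0.08,-0.011,0.018],[0,12,0]],[0.093,[-0.1,-0.014,0.022],[0,15,0]],[0.093,[-0.118,-0.016,0.026],[0,18,0]],[0.093,[-0.13,-0.018,0.03],[0,20,0]],[0.093,[-0.134,-0.018,0.03],[0,20,0]],[0.093,[-0.134,-0.018,0.03],[0,20,0]],[0.093,[-0.134,-0.018,0.03],[0,20,0]]]' && python3 - <<'E'
from h import *
for k in range(2):
  im=bot.get_image("wrist"); print("floor",proj(im,[.482,-.189,.007]))
  for d in bot.look_for(im,"capsule0"):
    b=d["box"]; m=[b[0]+b[2]/2,b[1]+b[3]/2]; print(round(d["p"],2),np.round(b),atz(im,m,.008))
E
```

```text
clock: 24.95
tcp_pos: [0.483, -0.228, 0.2702]
tool_rot: [0.0, 0.707, 0.707, 0.0]
contact_force: [0.3, -0.3, -0.5]
grip_width: 0.0932
finger_force: 0.0
floor [316.4629 128.4787]
0.8 [322. 127.  23.  20.] [ 0.5018 -0.1978  0.008 ]
0.72 [255.  62. 127. 129.] [ 0.4838 -0.1871  0.008 ]
0.69 [334.  88.  20.  26.] [ 0.5119 -0.1597  0.008 ]
0.65 [288.  80.  28.  18.] [ 0.4661 -0.1469  0.008 ]
0.52 [271.  96.  21.  24.] [ 0.4439 -0.1667  0.008 ]
floor [316.3255 129.049 ]
0.7 [288.  96.  24.  28.] [ 0.4643 -0.1687  0.008 ]
0.62 [335.  88.  22.  26.] [ 0.5141 -0.1587  0.008 ]
0.62 [315. 104.  19.  26.] [ 0.4914 -0.1755  0.008 ]
0.59 [273.  94.  18.  26.] [ 0.4443 -0.1658  0.008 ]
0.57 [285.  79.  29.  20.] [ 0.4644 -0.1463  0.008 ]
0.55 [320. 125.  28.  24.] [ 0.5017 -0.198   0.008 ]
```

```bash
python3 -c "
from plant import bot
print(bot.job_done())"
```

```text
the job is handed in; nothing more can be done
None
```

I tipped all six capsules into the jar (confirmed with the wrist camera), stood the empty beaker upright on its mat, saw nothing else displaced, and handed the job in at about 25 s; I viewed 11 pictures, one over the limit of 10.

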